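# Open the label printer for a new roll

### The job

The label printer on the shop counter has run out of labels. With your fingertips, press its green release tab down so that the cover springs up, then push the cover right back until it stays fully open by itself, and move clear. Do not lift or shift the mug, the spare label roll or the computer mouse standing around it.

Things in the scene. Friction and masses are not known exactly. Their poses are not given: they have to be found in the camera images.
- printer: Label printer, white box with a grey cover, fixed, facing the robot, turned up to 0.45 rad. Origin: centre of the underside; +x runs from its front (tab) to its back (hinge), z up. Roll bay: x -43 to 83 mm, y -65 to 65 mm, 80 mm high, the cover on top. In front a grey ledge 42 mm high, x -95 to -41 mm, carries the green tab.
- release_tab (a joint): Green rocker tab above the front ledge: pad 42 mm (printer x -92.5 to -50.5) by 44 mm (y, centred), 8 mm thick, top at 66 mm. It pivots at its rear edge: push its front part straight down. Value in rad: 0 at rest, 0.3 fully down (13 mm at the front edge). Springs back. About 3 N at its front half frees the cover (near 0.13 rad), 5 to 7 N takes it fully down.
- tab_top (a point): Point to press: on top of the tab's pad, 28 mm in front of its pivot, at printer (-78, 0, 66) mm when not pressed; moves with the tab. Behind the pad the tab's green hook, 26 mm wide, stands up to 92.5 mm above the counter and holds down the cover's front edge; pressing the pad tips it up to 8 mm forward off the cover.
- cover (a joint): Flat grey cover, 122 (hinge to front edge) x 130 x 6 mm, 0.12 kg, hinged along the printer's back. Value in rad: 0 shut, grows as it opens, 1.85 the stop. Once freed, a sprung plunger lifts it in about a second to about 0.73, where it rests. Left short of upright (1.57) it sinks back to there; past upright it slowly falls to the stop and stays. Pushing takes under 2 N.
- cover_edge (a point): Middle of the cover's front edge (mid thickness), 122 mm from the hinge. Moves with the cover: at printer (-47, 0, 83) mm when shut, about (-16, 0, 164) mm when it has sprung up.
- cover_hinge (a point): Middle of the cover's hinge axis, at printer (75, 0, 83) mm; the axis runs along the printer's y.
- mug: White mug, 80 mm across, 92 mm high, with a handle on its +y side; loose. Origin: centre of the underside. Leave alone.
- label_roll: Spare roll of white labels standing on end, 80 mm across, 60 mm high; loose. Origin: centre of the underside. Leave alone.
- mouse: Black computer mouse, rounded, 100 x 58 x 34 mm, loose. Origin: centre of the underside. Leave alone.
Things that resemble listed ones, but are neither listed nor needed, are in the scene too. Of the things like the printer, leave any that is pink or turquoise; of the rest the larger one is meant.

How it is judged:
By the outcome, as a careful person would: the job done as asked, in the order asked, and still so for the second after the job is handed in, with the robot touching nothing.
It also fails if it takes over 48 s, if anything falls off the work surface, if the arm or the gripper's body presses on something with over 40 N, if the wrist force passes 120 N, or if a joint passes its speed limit or range.

### The arm

A 7-joint arm with a two-finger parallel gripper is mounted at the origin on the work surface. World frame = base frame: x ahead of the robot, y to its left, z up, the work surface at z = 0. Lengths are in m, angles in degrees, forces in N, time in s.
With the tool pointing down it reaches from about 0.4 to 0.85 m from the base axis. Payload 10.4 kg.
Tool frame: the origin (TCP) lies midway between the tips of the shut fingers; the grasp point (between the pads) lies 19 mm behind it (arm.pinch_z is the x of the grasp point in the tool frame, in m); x points along the fingers, z is the direction in which the jaws open and shut, and the axes are right-handed (so a half turn about x gives the same grasp; the last joint's range is limited). The gripper opens to 85 mm and grips with 20 to 120 N. Pads are 22 mm wide; open, the fingers measure 114 mm over their backs; the gripper's body (76 mm by 85 mm) begins 54 mm behind the grasp point. The pads swing forward as they close: fully open they stand 13 mm farther back than shut.
Start: joints at [67.517, 19.034, -3.707, 83.658, 1.238, 77.344, -5.071], TCP at [0.226, -0.583, 0.231] pointing down, gripper open.
Joint ranges: [-148.97, 148.97], [-28.65, 121.19], [-84.17, 76.75], [9.2, 138.47], [-72.65, 252.65], [3.7, 117.97], [-149.18, 149.18]. Speed limits (degrees/s): [127.2, 127.2, 159.86, 159.86, 180, 180, 180].

### API

Orientations are given as [roll, pitch, yaw] about the fixed x, y, z axes, in that order (R = Rz(yaw) Ry(pitch) Rx(roll)).
In Python, from rig import state, eyes, order, arm gives the robot as it stands.
- The arm moves only by the tool apply_moves, never from a script. Its argument "rows" is a list of rows, each an object with "offset": the shift along the world's x, y, z in m, a list of three; "rotation": the turn, a rotation vector about the world's x, y, z in degrees, a list of three. A call has 1 to 10 rows; each row shifts and turns the commanded pose from where the row before left it; what a row does not reach is not made up. A row lasts 1/12 s, in which the tool goes at most 41.7 mm and 7.16 degrees, less where a joint would pass 70% of its speed; a pose out of reach is approached as far as the arm can. A call is refused whole if a number of a shift passes 0.0417 or a number of a turn 7.16, either way. A call with a gripper value outside its range is refused whole. "hand" is the finger opening in m, from 0 to 0.0854, set as the call begins (left out, the last holds). The fingers move at their own pace and stop on an object; the grip force is fixed at half the most. Time passes only in rows, so rows that do not move let the fingers close. It gives the time, the measured TCP pose, the force and the opening at its end, in the units of the state.
- state(): the state, without advancing time (a new reading comes with each control period).
- eyes.get_image(name): name is "scene" or "top"; returns the picture (480x640x3 uint8, blue, green, red); there is no depth.
- eyes.calibration(name): a dict with "fx", "fy", "cx", "cy" (pixels), "view" (4x4, takes a point from world to camera coordinates). Camera axes: x right, y down, z forward; pixel columns grow to the right and rows downward; lengths in m; the calibration is good to about 2 mm. A picture is of the moment at which its call begins. calibration takes no time and is no camera call.
- order.job_done(): hands the job in, once; it reports no verdict.
The state is a dict: "t": time; "q": joint angles; "joint_vel": joint speeds; "joint_efforts": joint torques, N m; "eef_pos": TCP position; "eef_rot": TCP orientation; "ft_force": force on the tool from outside, world axes, zero at the start; "wrist_torque": the same for the moment, N m; "gripper_width": opening from 0.0 (shut) to 1.0 (fully open).
Only numpy, scipy, OpenCV 4.12 (cv2) and the standard library are available. Lean on these libraries where they do the work, as an engineer would, in place of code of your own. Each camera call takes 0.05 s, during which the arm holds its last target.

## Working session

There is one attempt and no reset: what is moved stays moved. The work goes in short steps, Python scripts to look and compute and a tool call to move; the robot and the scene stay as the last step left them, time stands still between calls to the robot, and variables do not carry over. Pictures are saved under pics/ and viewed, and the job is handed in when it is done.

Besides the shell and the picture viewer there is one more tool, called after ">>>" as name([rows], argument=value, ...), one row to a line, values as JSON. apply_moves: Moves the arm, as the interface text tells. Its arguments: {"type":"object","properties":{"rows":{"type":"array"},"hand":{"type":"number"}},"required":["rows"]}

```bash
mkdir -p pics; ls; python3 - <<'E'
from rig import state, eyes, order, arm
import cv2
for n in("scene","top"):
    cv2.imwrite(f"pics/{n}0.png",eyes.get_image(n)); c=eyes.calibration(n);print(n,c)
s=state();print(s)
E
```

```text
pics
scene {'fx': 484.6667606732814, 'fy': 484.6667606732814, 'cx': 312.5484131680444, 'cy': 232.78519738444268, 'view': array([[-0.1411107 ,  0.98993141, -0.01111596,  0.0452985 ],
       [ 0.81599496,  0.10994421, -0.56750726, -0.39106518],
       [-0.56057113, -0.08915192, -0.82329335,  1.3431267 ],
       [ 0.        ,  0.        ,  0.        ,  1.        ]])}
top {'fx': 574.7459306082303, 'fy': 574.7459306082303, 'cx': 311.3762139522157, 'cy': 234.43137454711237, 'view': array([[ 0.01454429, -0.9998827 , -0.00480079,  0.04644984],
       [-0.9805123 , -0.01332143, -0.19600552,  0.56940706],
       [ 0.19591857,  0.007558  , -0.98059104,  1.04871126],
       [ 0.        ,  0.        ,  0.        ,  1.        ]])}
{'t': 0.1, 'q': array([67.51727576, 19.06803797, -3.70609559, 83.69850585,  1.2385065 ,
       77.34416312, -5.06966936]), 'joint_vel': array([ 0.03375639,  0.02273949,  0.04770082, -0.15383421,  0.00101861,
       -0.01233378, -0.01765054]), 'joint_efforts': array([ 4.87598227e-04, -6.26745701e+01,  4.85276256e-02, -3.92431962e+01,
        1.63458637e-02,  6.87592619e-03, -3.00486829e-05]), 'eef_pos': array([ 0.22575991, -0.58245863,  0.2306213 ]), 'eef_rot': array([-176.48204439,   89.92915773,  114.7071633 ]), 'ft_force': array([0.01042351, 0.78487975, 0.18314902]), 'wrist_torque': array([-0.03923252, -0.02587662,  0.02984295]), 'gripper_width': 1.002356910107585}
```

View pics/scene0.png

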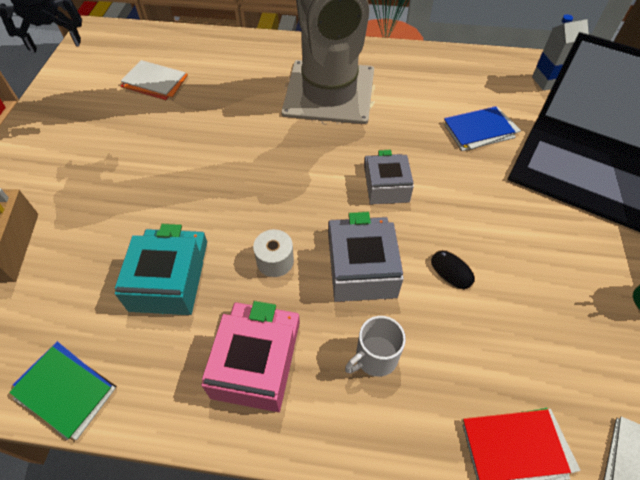

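View pics/top0.png

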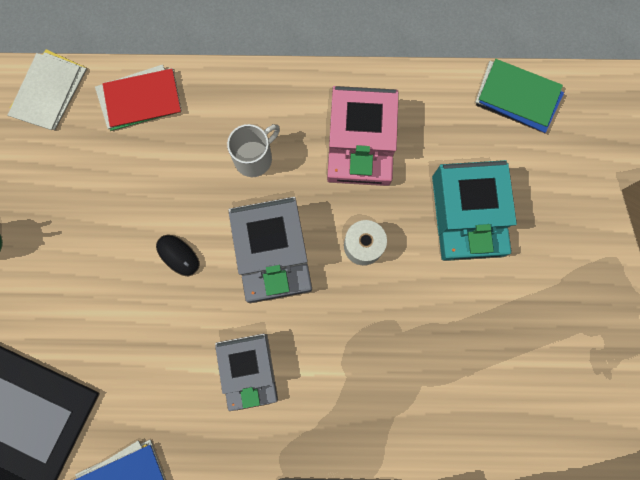

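Top view: the target is the larger grey printer, with its tab near (275,282) and its window near (267,235). The small grey, pink and turquoise printers are distractors. Next I'll measure its pose.

```bash
cat > h.py <<'E'
import numpy as np, cv2
from rig import state, eyes, order, arm
def ray(n,uv,z):
    c=eyes.calibration(n);V=c["view"];R=V[:3,:3];t=V[:3,3]
    o=-R.T@t;d=R.T@np.array([(uv[0]-c["cx"])/c["fx"],(uv[1]-c["cy"])/c["fy"],1])
    return o+d*(z-o[2])/d[2]
def proj(n,p):
    c=eyes.calibration(n);V=c["view"];q=V[:3,:3]@np.asarray(p)+V[:3,3]
    return np.array([c["fx"]*q[0]/q[2]+c["cx"],c["fy"]*q[1]/q[2]+c["cy"]])
E
python3 - <<'E'
from h import *
im=cv2.imread("pics/top0.png");s=cv2.imread("pics/scene0.png")
cv2.imwrite("pics/z1.png",cv2.resize(im[190:310,220:330],None,fx=5,fy=5,interpolation=cv2.INTER_CUBIC))
cv2.imwrite("pics/z2.png",cv2.resize(s[200:310,310:420],None,fx=5,fy=5,interpolation=cv2.INTER_CUBIC))
for n,i,(x0,y0,x1,y1) in(("top",im,(225,190,320,305)),("scene",s,(320,205,410,305))):
    c=i[y0:y1,x0:x1].astype(int)
    g=((c[...,1]>c[...,2]+40)&(c[...,1]>c[...,0]+30)).astype(np.uint8)
    k=(c.max(2)<50).astype(np.uint8)
    for nm,m in(("green",g),("dark",k)):
        cs,_=cv2.findContours(m,cv2.RETR_EXTERNAL,cv2.CHAIN_APPROX_NONE)
        for q in cs:
            if cv2.contourArea(q)>80:
                b=cv2.boxPoints(cv2.minAreaRect(q))+[x0,y0];print(n,nm,cv2.contourArea(q),b.round(1).tolist())
                if n=="top":
                    z=.066 if nm=="green" else .086
                    for p in b: print(ray(n,p,z).round(4))
E
```

```text
top green 537.0 [[261.6, 267.4], [284.1, 263.6], [288.7, 291.2], [266.2, 295.0]]
[0.5021 0.1474 0.066 ]
[0.5099 0.105  0.066 ]
[0.458  0.0952 0.066 ]
[0.4504 0.1371 0.066 ]
top dark 1015.0 [[246.3, 223.1], [281.8, 216.7], [287.2, 246.1], [251.7, 252.6]]
[0.5828 0.1768 0.086 ]
[0.5961 0.1103 0.086 ]
[0.5399 0.0989 0.086 ]
[0.5268 0.1648 0.086 ]
scene green 198.5 [[349.0, 212.0], [370.0, 212.0], [370.0, 223.0], [349.0, 223.0]]
scene dark 776.0 [[347.5, 238.8], [382.5, 236.4], [384.1, 260.9], [349.1, 263.3]]
```

View pics/z1.png

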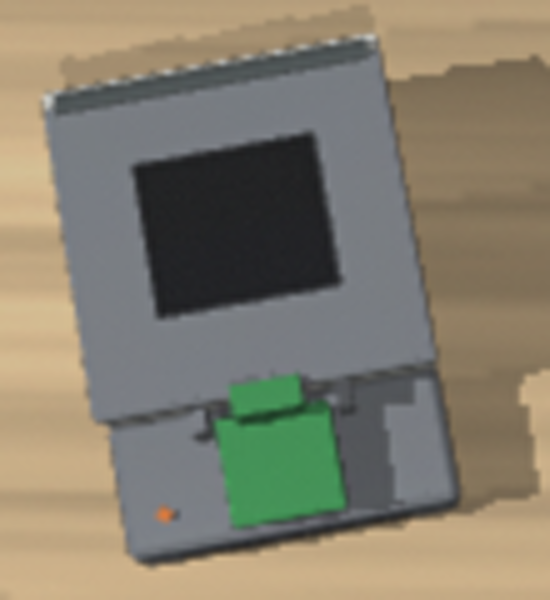

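View pics/z2.png

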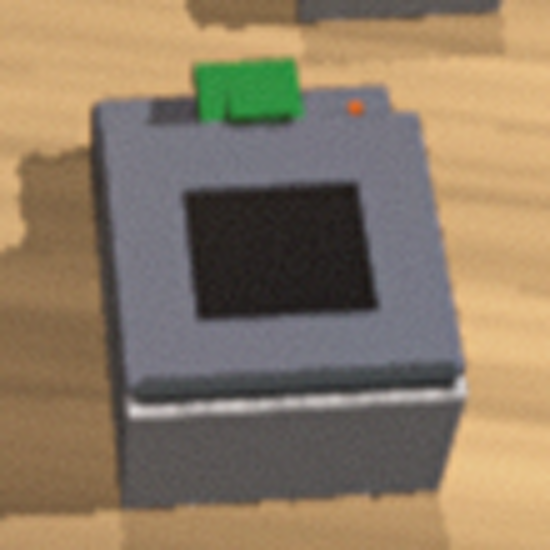

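The crops show the pad corners (front (233,527), (345,508)) and the cover corners (front (95,422), (435,362)) clearly. I'll cast rays to them.

```bash
python3 - <<'E'
from h import *
f=lambda u,v,z: ray("top",(220+(u-2)/5,190+(v-2)/5),z)
pts=[((233,527),.066,(-92.5,22)),((345,508),.066,(-92.5,-22)),((95,422),.086,(-47,65)),((435,362),.086,(-47,-65))]
A=[];B=[]
for uv,z,l in pts:
    w=f(*uv,z);A.append(l);B.append(w[:2]);print(w.round(4))
A=np.array(A)/1000;B=np.array(B)
W=np.linalg.norm
print("pad w",W(B[0]-B[1]),"cover w",W(B[2]-B[3]))
M=A-A.mean(0);N=B-B.mean(0)
y=np.arctan2((M[:,0]*N[:,1]-M[:,1]*N[:,0]).sum(),(M*N).sum())
R=np.array([[np.cos(y),-np.sin(y)],[np.sin(y),np.cos(y)]]);t=B.mean(0)-R@A.mean(0)
print("yaw",y,np.degrees(y),"org",t,"res",((A@R.T+t-B)*1000).round(1).tolist())
for nm,l,z in(("tabtop",(-.078,0),.066),("frontedge",(-.0925,0),.066),("edge",(-.047,0),.083),("sprung",(-.016,0),.164),("hinge",(.075,0),.083)):
    w=R@l+t;print(nm,w.round(4),proj("scene",(*w,z)).round(1),proj("top",(*w,z)).round(1))
# other objs
print("roll",ray("top",(366,241),.06),"mug",ray("top",(250,143),.092),"mouse",ray("top",(178,255),.03))
c=arm; print([a for a in dir(arm) if a[0]!='_'])
from scipy.spatial.transform import Rotation as Ro
print(Ro.from_euler('xyz',state()["eef_rot"],degrees=True).as_matrix().round(3))
E
```

```text
[0.4503 0.1371 0.066 ]
[0.458  0.0954 0.066 ]
[0.4865 0.1875 0.086 ]
[0.5106 0.0623 0.086 ]
pad w 0.042377021150609526 cover w 0.1274765798354959
yaw 0.19017615093203155 10.896290812448346 org [0.54484017 0.13374941] res [[-0.5, 0.8], [0.2, -0.7], [-0.1, 1.2], [0.4, -1.3]]
tabtop [0.4682 0.119 ] [358.5 216.9] [276.1 285.6]
frontedge [0.454  0.1163] [357.8 211.4] [277.4 293.2]
edge [0.4987 0.1249] [360.6 224.2] [272.8 268.1]
sprung [0.5291 0.1307] [365.5 212.3] [266.6 244.1]
hinge [0.6185 0.1479] [367.4 276.6] [262.4 205.3]
roll [ 0.55660684 -0.05015436  0.06      ] mug [0.73917872 0.17474188 0.092     ] mouse [0.52936948 0.31520121 0.03      ]
['IKError', 'pinch_z']
[[-0.001  0.932  0.361]
 [ 0.001  0.361 -0.932]
 [-1.    -0.    -0.001]]
```

>>> apply_moves([
  {"offset": [0.02, 0.03, 0], "rotation": [0, 0, -1]},
  {"offset": [0.02, 0.03, 0], "rotation": [0, 0, -1]},
  {"offset": [0.02, 0.03, 0], "rotation": [0, 0, -1]},
  {"offset": [0.02, 0.03, 0], "rotation": [0, 0, -1]},
  {"offset": [0.02, 0.03, 0], "rotation": [0, 0, -1]},
  {"offset": [0.02, 0.03, 0], "rotation": [0, 0, -1]},
  {"offset": [0.02, 0.03, 0], "rotation": [0, 0, -1]},
  {"offset": [0.02, 0.03, 0], "rotation": [0, 0, -1]},
  {"offset": [0.02, 0.03, 0], "rotation": [0, 0, -1]},
  {"offset": [0.02, 0.03, 0], "rotation": [0, 0, -1.3]},
], hand=0)

```text
t: 0.93
eef_pos: [0.4264, -0.2811, 0.2312]
eef_rot: [-79.5, 90.0, -158.6]
ft_force: [0.6, -0.6, 1.4]
gripper_width: 0.001
```

>>> apply_moves([
  {"offset": [0, 0.035, 0], "rotation": [0, 0, 0]},
  {"offset": [0, 0.035, 0], "rotation": [0, 0, 0]},
  {"offset": [0, 0.035, 0], "rotation": [0, 0, 0]},
  {"offset": [0, 0.035, 0], "rotation": [0, 0, 0]},
  {"offset": [0, 0.035, 0], "rotation": [0, 0, 0]},
  {"offset": [0, 0.035, 0], "rotation": [0.57, -2.95, 0]},
  {"offset": [0, 0.035, 0], "rotation": [0.57, -2.95, 0]},
  {"offset": [0, 0.035, 0], "rotation": [0.57, -2.95, 0]},
  {"offset": [0, 0.035, 0], "rotation": [0.57, -2.95, 0]},
  {"offset": [0, 0.035, 0], "rotation": [0.57, -2.95, 0]},
])

```text
t: 1.77
eef_pos: [0.4255, 0.0687, 0.2312]
eef_rot: [90.0, 74.8, 10.9]
ft_force: [0.6, -0.1, -1.1]
gripper_width: 0.0
```

```bash
cat >> h.py <<'E'
from scipy.spatial.transform import Rotation as Ro
y0=0.1902;ORG=np.array([.54484,.13375])
def st():
    s=state();c,n=np.cos(y0),np.sin(y0)
    d=s["eef_pos"][:2]-ORG;M=Ro.from_euler('xyz',s["eef_rot"],degrees=True).as_matrix()
    print("t",round(s["t"],2),"w",s["eef_pos"].round(4),"printer",((np.array([c*d[0]+n*d[1],-n*d[0]+c*d[1],s["eef_pos"][2]]))*1000).round(1),"F",s["ft_force"].round(2));print(M.round(3))
    print("q",s["q"].round(1))
E
python3 -c "
from h import *
st()"
```

```text
t 1.77 w [0.4255 0.0687 0.2312] printer [-129.5  -41.3  231.2] F [ 0.58 -0.1  -1.14]
[[ 0.257  0.948  0.189]
 [ 0.049  0.182 -0.982]
 [-0.965  0.262 -0.   ]]
q [ 29.2 -19.  -36.4 120.5 -14.   60.3 -80.9]
```

>>> apply_moves([
  {"offset": [0.015, 0.017, 0], "rotation": [0, 0, 0]},
  {"offset": [0.015, 0.017, -0.03], "rotation": [0, 0, 0]},
  {"offset": [0.0145, 0.0165, -0.03], "rotation": [0, 0, 0]},
  {"offset": [0, 0, -0.03], "rotation": [0, 0, 0]},
  {"offset": [0, 0, -0.03], "rotation": [0, 0, 0]},
  {"offset": [0, 0, -0.02], "rotation": [0, 0, 0]},
  {"offset": [0, 0, 0], "rotation": [0, 0, 0]},
])

```text
t: 2.35
eef_pos: [0.4674, 0.1173, 0.0872]
eef_rot: [90.4, 75.4, 11.3]
ft_force: [-1.3, -0.2, -0.2]
gripper_width: 0.001
```

```bash
python3 -c "
from h import *
st()
a=eyes.get_image('scene')[140:320,260:480];b=eyes.get_image('top')[160:340,180:400]
cv2.imwrite('pics/a1.png',cv2.resize(np.hstack([a,b]),None,fx=1.8,fy=1.8))"
```

```text
t 2.35 w [0.4674 0.1173 0.0872] printer [-79.1  -1.6  87.2] F [-1.3  -0.23 -0.25]
[[ 0.248  0.95   0.189]
 [ 0.049  0.183 -0.982]
 [-0.968  0.252 -0.002]]
q [  29.4    2.5  -50.4  124.2    6.7   39.9 -104.4]
```

View pics/a1.png

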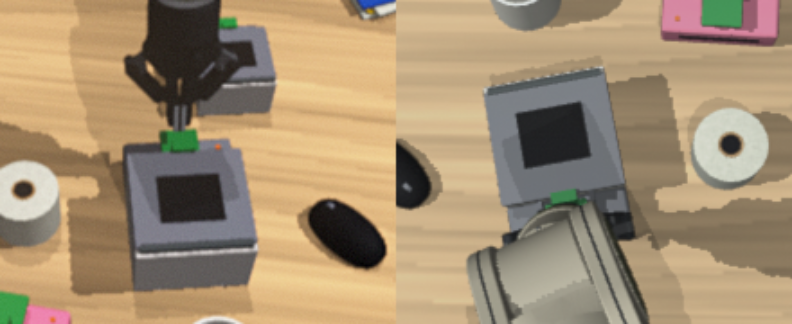

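Scene crop: the shut fingers stand over the green tab near (180,125), just ahead of the hook. Pressing down now.

>>> apply_moves([
  {"offset": [0.004, 0.002, -0.006], "rotation": [0, 0, 0]},
  {"offset": [0, 0, -0.006], "rotation": [0, 0, 0]},
  {"offset": [0, 0, -0.004], "rotation": [0, 0, 0]},
  {"offset": [0, 0, -0.003], "rotation": [0, 0, 0]},
  {"offset": [0, 0, -0.003], "rotation": [0, 0, 0]},
  {"offset": [0, 0, -0.003], "rotation": [0, 0, 0]},
  {"offset": [0, 0, 0], "rotation": [0, 0, 0]},
])

```text
t: 3.03
eef_pos: [0.4744, 0.1196, 0.0661]
eef_rot: [90.0, 75.0, 10.9]
ft_force: [-0.8, -1.2, -0.3]
gripper_width: 0.002
```

```bash
python3 -c "
from h import *
st()
a=eyes.get_image('scene')[140:320,260:480];b=eyes.get_image('top')[160:340,180:400]
cv2.imwrite('pics/a2.png',cv2.resize(np.hstack([a,b]),None,fx=1.8,fy=1.8))"
```

```text
t 3.03 w [0.4744 0.1196 0.0661] printer [-71.9  -0.5  66.1] F [-0.79 -1.23 -0.3 ]
[[ 0.254  0.948  0.189]
 [ 0.049  0.182 -0.982]
 [-0.966  0.259 -0.   ]]
q [  27.7    6.2  -49.8  124.6   12.3   37.2 -109.4]
```

View pics/a2.png

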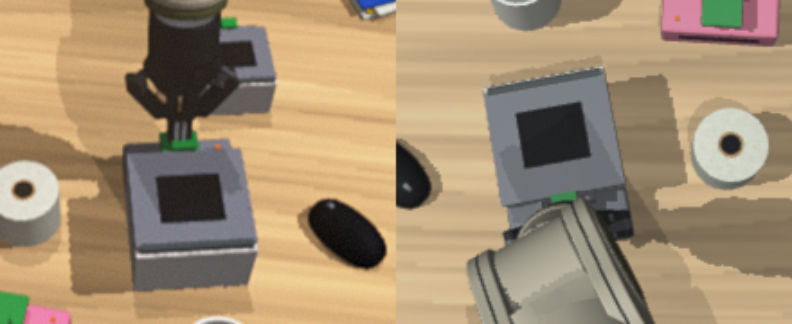

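>>> apply_moves([
  {"offset": [-0.004, -0.001, -0.002], "rotation": [0, 0, 0]},
  {"offset": [0, 0, -0.003], "rotation": [0, 0, 0]},
  {"offset": [0, 0, -0.003], "rotation": [0, 0, 0]},
  {"offset": [0, 0, 0], "rotation": [0, 0, 0]},
])

```text
t: 3.47
eef_pos: [0.4709, 0.119, 0.0586]
eef_rot: [90.0, 74.9, 10.9]
ft_force: [-3.3, -1.3, 9.8]
gripper_width: -0.0
```

```bash
python3 -c "
from h import *
st()"
```

```text
t 3.47 w [0.4709 0.119  0.0586] printer [-75.4  -0.5  58.6] F [-3.34 -1.34  9.82]
[[ 0.256  0.948  0.189]
 [ 0.049  0.183 -0.982]
 [-0.966  0.26   0.   ]]
q [  27.4    6.5  -49.7  125.5   13.2   36.1 -110.3]
```

>>> apply_moves([
  {"offset": [0, 0, 0], "rotation": [0, 0, 0]},
  {"offset": [0, 0, 0], "rotation": [0, 0, 0]},
  {"offset": [0, 0, 0], "rotation": [0, 0, 0]},
  {"offset": [0, 0, 0], "rotation": [0, 0, 0]},
  {"offset": [0, 0, 0], "rotation": [0, 0, 0]},
])

```text
t: 3.88
eef_pos: [0.4708, 0.119, 0.0586]
eef_rot: [90.0, 74.9, 10.9]
ft_force: [-0.9, -0.3, 6.9]
gripper_width: -0.002
```

```bash
python3 -c "
from h import *
st()
a=eyes.get_image('scene')[140:320,260:480];b=eyes.get_image('top')[160:340,180:400]
cv2.imwrite('pics/a3.png',cv2.resize(np.hstack([a,b]),None,fx=1.8,fy=1.8))"
```

```text
t 3.88 w [0.4708 0.119  0.0586] printer [-75.5  -0.5  58.6] F [-0.92 -0.25  6.85]
[[ 0.255  0.948  0.189]
 [ 0.049  0.183 -0.982]
 [-0.966  0.26  -0.   ]]
q [  27.5    6.5  -49.7  125.5   13.1   36.1 -110.2]
```

View pics/a3.png

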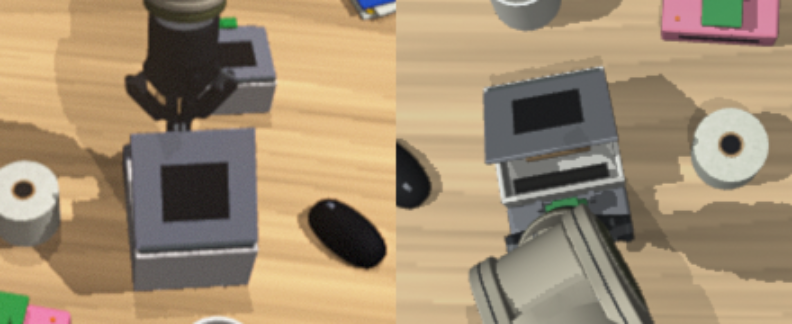

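The cover has come free and is swinging up (top crop, front edge near y=155). I'll hold briefly, then withdraw and rise.

>>> apply_moves([
  {"offset": [0, 0, 0], "rotation": [0, 0, 0]},
  {"offset": [0, 0, 0], "rotation": [0, 0, 0]},
  {"offset": [0, 0, 0], "rotation": [0, 0, 0]},
  {"offset": [0, 0, 0], "rotation": [0, 0, 0]},
  {"offset": [0, 0, 0.015], "rotation": [0, 0, 0]},
  {"offset": [-0.005, -0.001, 0.02], "rotation": [0, 0, 0]},
  {"offset": [-0.005, -0.001, 0.02], "rotation": [0, 0, 0]},
  {"offset": [0, 0, 0.02], "rotation": [0, 0, 0]},
  {"offset": [0, 0, 0.02], "rotation": [0, 0, 0]},
  {"offset": [0, 0, 0], "rotation": [0, 0, 0]},
])

```text
t: 4.82
eef_pos: [0.4619, 0.117, 0.1566]
eef_rot: [89.7, 74.7, 10.6]
ft_force: [1.0, -0.6, 0.7]
gripper_width: -0.001
```

```bash
python3 -c "
from h import *
st()
a=eyes.get_image('scene')[140:320,260:480];b=eyes.get_image('top')[160:340,180:400]
cv2.imwrite('pics/a4.png',cv2.resize(np.hstack([a,b]),None,fx=1.8,fy=1.8))"
```

```text
t 4.82 w [0.4619 0.117  0.1566] printer [-84.6  -0.8 156.6] F [ 1.03 -0.59  0.74]
[[ 0.259  0.947  0.189]
 [ 0.049  0.183 -0.982]
 [-0.965  0.263  0.001]]
q [ 31.6  -7.  -49.3 121.1  -4.4  48.3 -94.9]
```

View pics/a4.png

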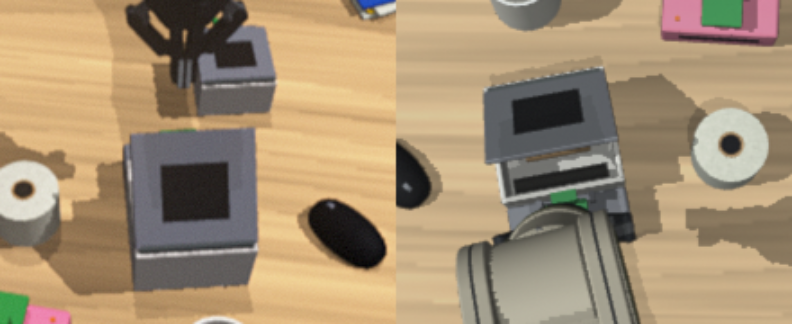

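The cover rests sprung up, with its front edge at crop (552,155) where predicted. Next I'll push its front edge back.

>>> apply_moves([
  {"offset": [0.0196, 0.004, -0.003], "rotation": [0, 0, 0]},
  {"offset": [0.0196, 0.004, -0.003], "rotation": [0, 0, 0]},
  {"offset": [0.0118, 0.0023, 0], "rotation": [0, 0, 0]},
  {"offset": [0.0118, 0.0023, 0], "rotation": [0, 0, 0]},
  {"offset": [0.0118, 0.0023, 0.002], "rotation": [0, 0, 0]},
  {"offset": [0.0118, 0.0023, 0.002], "rotation": [0, 0, 0]},
  {"offset": [0.0118, 0.0023, 0.002], "rotation": [0, 0, 0]},
  {"offset": [0, 0, 0], "rotation": [0, 0, 0]},
])

```text
t: 5.58
eef_pos: [0.5594, 0.1365, 0.1519]
eef_rot: [90.4, 75.1, 11.3]
ft_force: [0.2, 0.1, -0.7]
gripper_width: 0.002
```

```bash
python3 -c "
from h import *
st()
a=eyes.get_image('scene')[140:320,260:480];b=eyes.get_image('top')[160:340,180:400]
cv2.imwrite('pics/a5.png',cv2.resize(np.hstack([a,b]),None,fx=1.8,fy=1.8))"
```

```text
t 5.58 w [0.5594 0.1365 0.1519] printer [ 14.8  -0.  151.9] F [ 0.21  0.05 -0.73]
[[ 0.253  0.949  0.189]
 [ 0.05   0.182 -0.982]
 [-0.966  0.258 -0.002]]
q [  27.3   11.5  -50.7  108.4   15.1   50.3 -109.1]
```

View pics/a5.png

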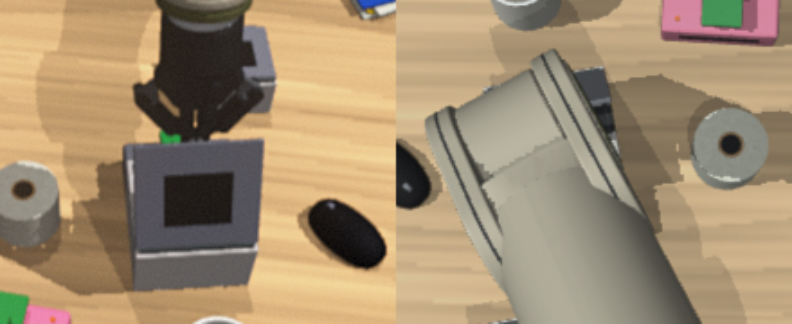

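The fingers are behind the raised cover's front edge (near (210,140)) and it is tilting back. I'll keep pushing.

>>> apply_moves([
  {"offset": [0.0098, 0.0019, 0.003], "rotation": [0, 0, 0]},
  {"offset": [0.0098, 0.0019, 0.003], "rotation": [0, 0, 0]},
  {"offset": [0.0098, 0.0019, 0.003], "rotation": [0, 0, 0]},
  {"offset": [0.0098, 0.0019, 0.002], "rotation": [0, 0, 0]},
  {"offset": [0.0098, 0.0019, 0.002], "rotation": [0, 0, 0]},
  {"offset": [0.0059, 0.0011, 0], "rotation": [0, 0, 0]},
  {"offset": [0.0059, 0.0011, 0], "rotation": [0, 0, 0]},
  {"offset": [0, 0, 0], "rotation": [0, 0, 0]},
])

```text
t: 6.35
eef_pos: [0.6195, 0.1479, 0.1658]
eef_rot: [90.1, 75.0, 11.0]
ft_force: [0.0, 0.7, 1.1]
gripper_width: 0.003
```

```bash
python3 -c "
from h import *
st()
a=eyes.get_image('scene')[140:320,260:480];b=eyes.get_image('top')[160:340,180:400]
cv2.imwrite('pics/a6.png',cv2.resize(np.hstack([a,b]),None,fx=1.8,fy=1.8))"
```

```text
t 6.35 w [0.6195 0.1479 0.1658] printer [ 76.   -0.2 165.8] F [0.03 0.68 1.07]
[[ 0.254  0.949  0.189]
 [ 0.049  0.182 -0.982]
 [-0.966  0.259 -0.   ]]
q [  22.3   19.2  -48.3   99.1   21.2   54.5 -112. ]
```

View pics/a6.png

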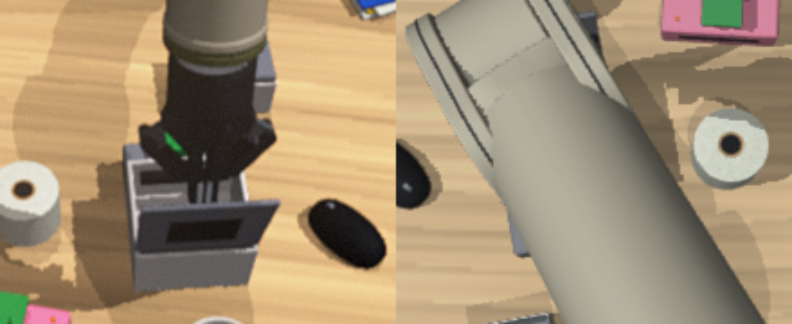

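>>> apply_moves([
  {"offset": [0.005, 0.001, 0], "rotation": [0, 0, 0]},
  {"offset": [0.005, 0.001, 0], "rotation": [0, 0, 0]},
  {"offset": [0, 0, 0], "rotation": [0, 0, 0]},
  {"offset": [0, 0, 0], "rotation": [0, 0, 0]},
  {"offset": [0, 0, 0], "rotation": [0, 0, 0]},
  {"offset": [0, 0, 0], "rotation": [0, 0, 0]},
])

```text
t: 6.95
eef_pos: [0.6293, 0.15, 0.1663]
eef_rot: [90.0, 75.0, 10.9]
ft_force: [0.5, -0.3, -0.5]
gripper_width: 0.003
```

```bash
cat >> h.py <<'E'
def pw(x,y,z):
    c,n=np.cos(y0),np.sin(y0);return [ORG[0]+c*x-n*y,ORG[1]+n*x+c*y,z]
E
python3 -c "
from h import *
st()
for th in(1.5,1.57,1.65,1.75,1.85):
  print(th,[proj('scene',pw(.075-.122*np.cos(th),y,.083+.122*np.sin(th))).round(1).tolist() for y in(.065,-.065)])
a=eyes.get_image('scene')
cv2.imwrite('pics/a7.png',cv2.resize(a[180:320,300:460],None,fx=4,fy=4))"
```

```text
t 6.95 w [0.6293 0.15   0.1663] printer [ 8.600e+01 -1.000e-01  1.663e+02] F [ 0.51 -0.3  -0.48]
[[ 0.254  0.948  0.189]
 [ 0.049  0.182 -0.982]
 [-0.966  0.259 -0.   ]]
q [  21.5   20.4  -47.9   97.7   22.1   55.  -112.4]
1.5 [[411.0, 234.9], [334.4, 238.5]]
1.57 [[411.8, 239.0], [334.8, 242.6]]
1.65 [[412.8, 244.0], [335.2, 247.6]]
1.75 [[413.8, 250.6], [335.7, 254.2]]
1.85 [[414.7, 257.5], [336.2, 261.3]]
```

View pics/a7.png

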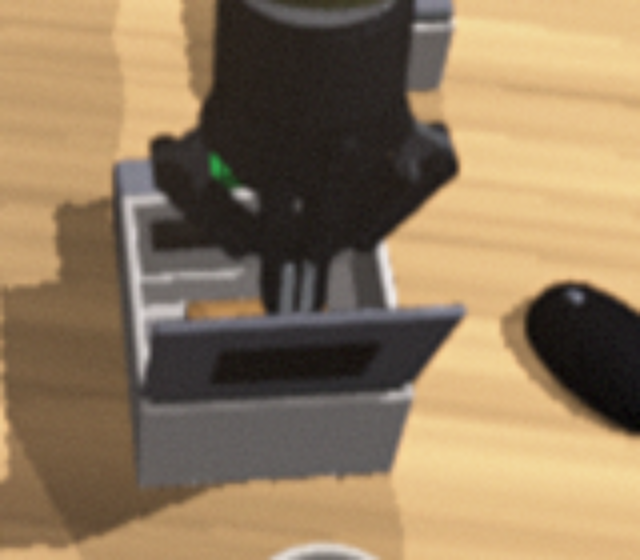

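The cover's edge corners, at px (339,261) and (416,257), match the 1.85 rad prediction, so the cover is at its stop. Retreating back and up.

>>> apply_moves([
  {"offset": [-0.0098, -0.0019, 0], "rotation": [0, 0, 0]},
  {"offset": [-0.0196, -0.0038, 0.005], "rotation": [0, 0, 0]},
  {"offset": [-0.0196, -0.0038, 0.01], "rotation": [0, 0, 0]},
  {"offset": [-0.0196, -0.0038, 0.02], "rotation": [0, 0, 0]},
  {"offset": [-0.0196, -0.0038, 0.02], "rotation": [0, 0, 0]},
  {"offset": [-0.0196, -0.02, 0.02], "rotation": [0, 0, 0]},
  {"offset": [-0.015, -0.03, 0.02], "rotation": [0, 0, 0]},
  {"offset": [-0.015, -0.03, 0.01], "rotation": [0, 0, 0]},
  {"offset": [0, -0.035, 0], "rotation": [0, 0, 0]},
  {"offset": [0, -0.035, 0], "rotation": [0, 0, 0]},
])

```text
t: 7.83
eef_pos: [0.4912, -0.0186, 0.273]
eef_rot: [89.3, 74.8, 10.2]
ft_force: [0.9, -0.9, -0.1]
gripper_width: 0.002
```

>>> apply_moves([
  {"offset": [0, -0.035, 0], "rotation": [0, 0, 0]},
  {"offset": [0, -0.035, 0], "rotation": [0, 0, 0]},
  {"offset": [0, -0.035, 0], "rotation": [0, 0, 0]},
  {"offset": [0, -0.035, 0], "rotation": [0, 0, 0]},
  {"offset": [0, -0.02, 0], "rotation": [0, 0, 0]},
  {"offset": [0, 0, 0], "rotation": [0, 0, 0]},
  {"offset": [0, 0, 0], "rotation": [0, 0, 0]},
  {"offset": [0, 0, 0], "rotation": [0, 0, 0]},
  {"offset": [0, 0, 0], "rotation": [0, 0, 0]},
  {"offset": [0, 0, 0], "rotation": [0, 0, 0]},
])

```text
t: 8.67
eef_pos: [0.4918, -0.1759, 0.2716]
eef_rot: [89.9, 75.0, 10.9]
ft_force: [-1.1, 0.1, -0.1]
gripper_width: 0.002
```

```bash
python3 -c "
from h import *
st()
a=eyes.get_image('scene');b=eyes.get_image('top')
cv2.imwrite('pics/a8.png',np.hstack([a[100:420,100:500],b[100:420,130:530]]))"
```

```text
t 8.67 w [ 0.4918 -0.1759  0.2716] printer [-110.6 -294.1  271.6] F [-1.06  0.08 -0.06]
[[ 0.255  0.948  0.191]
 [ 0.049  0.184 -0.982]
 [-0.966  0.259  0.   ]]
q [ 49.   -3.2 -28.  105.  -10.3  65.3 -54.8]
```

View pics/a8.png

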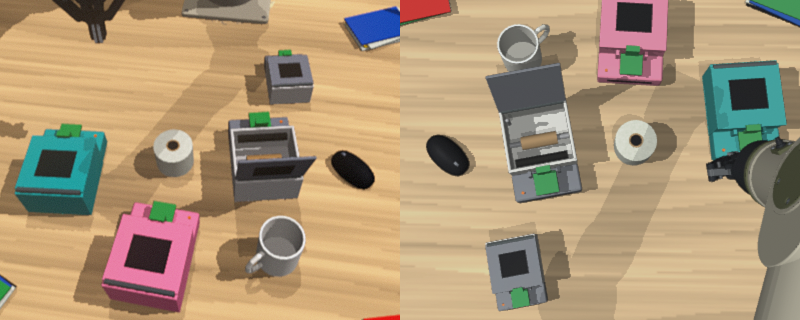

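The cover stays fully open with the arm clear. In the top view the roll (366,242) and mouse (178,255) are at their starting pixels, and the mug looks unmoved. Handing in.

```bash
python3 -c "
from h import *
print(order.job_done())"
```

```text
the job is handed in; nothing more can be done
None
```

The label printer's cover is fully open and staying open by itself. I pressed the larger grey printer's green tab with shut fingertips (the wrist force read up to about 10 N) and held it while the cover sprang up. Then I pushed the cover back past upright and moved the arm clear, handing in at about 8.7 s.

- **Cover:** just before I withdrew, its edge corners in the scene image matched the predicted position at the 1.85 rad stop to within about 3 pixels. It was still open about 1.5 s later, with the arm well away.
- **Mug, roll and mouse:** the roll and mouse were at their starting pixels to within about 1 pixel. I compared the mug only by eye, and it looked unmoved.

No check failed or disagreed.

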